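# File the drilled sample board in the lever arch file

## Robot

A 6-joint arm with a two-finger parallel gripper is mounted at the origin on the work surface. World frame = base frame: x ahead of the robot, y to its left, z up, the work surface at z = 0. Lengths are in mm, angles in degrees, forces in N, time in s.
With the tool pointing down it reaches from about 300 to 850 mm from the base axis. Payload 4.2 kg.
Tool frame: the origin (TCP) lies between the finger pads; the fingertips stand 14 mm ahead of it and the grasp point (between the pads) lies 5 mm behind it (env.finger_overhang is the distance from the TCP to the fingertips, in mm); z points along the fingers, y is the line along which they close (so a half turn about z gives the same grasp; the last joint's range is limited). The gripper opens to 91 mm and grips with 3 to 60 N. Pads are 32 mm wide; open, the fingers measure 118 mm over their backs; the gripper's body (76 mm by 178 mm) begins 60 mm behind the grasp point.
Start: joints at [75.344, 18.312, 89.639, -0, 72.044, -1.146], TCP at [134.333, 559.103, 227.976] pointing down, gripper open.
Joint ranges: [-177.97, 177.97], [-48.28, 115.42], [12.27, 149.76], [-77.06, 257.06], [2.81, 150.46], [-146.56, 146.56]. Speed limits (degrees/s): [147.25, 147.25, 180, 180, 180, 180].

## Interface

Orientations are given as [roll, pitch, yaw] about the fixed x, y, z axes, in that order (R = Rz(yaw) Ry(pitch) Rx(roll)).
In Python, from workcell import status, cams, env, finder gives the robot as it stands.
- The arm moves only by the tool apply_moves, never from a script. Its argument "increments" is a list of rows, each a list of 7 numbers: the opening, from -1 (shut) to 1 (fully open), then the shift along the world's x, y, z in m, then the turn, a rotation vector about the world's x, y, z in degrees. In form: [[gripper, x, y, z, ax, ay, az], ...]. A call has 1 to 5 rows; each row shifts and turns the commanded pose from where the row before left it; what a row does not reach is not made up. A row lasts 1/12 s, in which the tool goes at most 41.7 mm and 7.16 degrees, less where a joint would pass 70% of its speed; a pose out of reach is approached as far as the arm can. A call with a gripper value outside its range is refused whole. The fingers move at their own pace and stop on an object; "newtons" is the grip in N (left out, the last holds). Time passes only in rows, so rows that do not move let the fingers close. It gives the time, the measured TCP pose, the force, the opening and the grip force at its end, in the units of the state.
- status.state(): the state, without advancing time (a new reading comes with each control period).
- cams.grab_frame(name): name is "side" or "top"; returns a dict with "color" (420x560x3 uint8, red, green, blue), "intrinsics" (3x3 intrinsics, pixels), "k1" (the pictures are not rectified: a ray, as slopes to the right and down, at radius r is drawn at 1 + k1 r^2 times it, then the intrinsics apply), "R" (3x3) and "t" (3): a world point X has camera coordinates R X + t. Camera axes: x right, y down, z forward; pixel columns grow to the right and rows downward; lengths in mm; the calibration is good to about 2 mm. A picture is of the moment at which its call begins. There is no depth.
- env.job_done(): hands the job in; it is judged then, once.
Trained networks look in the newest picture that a camera, given by its name, has taken for a name from the list of things; names that differ only in an ending like _2 or _b are one class to them, and where a whole thing is asked for, a point or a joint stands for the part that bears it (a point fixed in the world has none). Each returns a list of dicts, best first, with "score" (0 to 1); they miss things now and then, are a little off and sometimes report something else, mostly with a low value. They report only what shows in the picture. A call takes as long as a camera call. They do not tell look-alikes from the thing itself.
- finder.boxes_of(query, camera): "rect" ([left, top, width, height] in pixels, round what is visible of it).
- finder.trace(query, camera): "pixels" (420x560 bool, what is visible of it) and "rect" ([left, top, width, height] in pixels, round what is visible of it).
The state is a dict: "time_s": time; "qpos": joint angles; "qvel": joint speeds; "effort": joint torques, N m; "ee_pos": TCP position; "ee_rot": TCP orientation; "force": force on the tool from outside, world axes, zero at the start; "torque": the same for the moment, N m; "gripper_width": finger opening in mm; "gripper_force": force on a finger pad.
Only numpy, scipy, OpenCV 4.12 (cv2) and the standard library are available. Lean on these libraries where they do the work, as an engineer would, in place of code of your own. Each camera call takes 0.05 s, during which the arm holds its last target. There are 200 camera calls.

## Task

Put the two-hole wood sample board into the lever arch file: lift the file's lever until the rings spring open, thread the board's two holes over the two posts, feeling for them gently rather than forcing the board, and let it lie flat on the boards already filed. Then press the lever down fully home so that the rings close again, and leave the other things on the bench where they are.

Things in the scene. Friction and masses are not known exactly. Their poses are not given: they have to be found in the camera images.
- file: Lever arch file, fixed on the bench: dark wooden back 6 mm thick, x -75 to +125, y -85 to +140 mm in its frame; origin on the bench under the nominal midpoint of its two posts, z up. The posts and the boards already filed sit on a steel rail screwed tight through slots, so they stand up to 8 mm either way along y from nominal: unreported, different each time. Their x is true.
- posts_nominal (a point): Fixed point of the file at x = y = 0, 58 mm above the bench: the nominal middle between the tops of the two upright steel posts, which stand 80 mm apart (y = -40 and +40 mm) plus the unreported rail shift along y. Posts are 7 mm in diameter, their last 5 mm tapering to 3 mm.
- seat (a point): Fixed point of the file at x = -13 mm, y = 0, 28 mm above the bench: where the sample's origin belongs but for the rail shift along y. It is the top of two boards (48 by 104 mm, 8 mm thick) already on the posts.
- lever (a joint): Lever angle: 0 = down, at its stop, rings shut, lever level and pointing to the file's +x; 1.0 = up, at its stop, rings open. Over-centre: below about 0.25 a spring holds it down (about 3 N at the tab lifts it) and brings it home; above it the spring throws it up and holds it there (about 3 to 10 N at the tab presses it down).
- lever_hinge (a point): Lever hinge: at x = +40, y = +110 mm in the file's frame, 36 mm above the bench; the axis runs along the file's y.
- lever_tab (a point): Centre of the lever's finger tab, a steel roller 16 mm in diameter and 24 mm long along the file's y, 70 mm from the hinge axis. The lever arm (10 mm wide, 4 mm thick) joins it from the hinge side. Pinched across its two ends (24 mm) from above it turns in the grip as the lever swings; it can also be pushed down from above.
- rings (a joint): Opening angle of the two 6 mm steel wire rings: 0 = shut, 0.9 = open, 0.9 times the lever's angle. They hinge at x = +40, y = -40 and +40 mm of the file, 14 mm above the bench. Shut they arch over to the posts (83 mm high), ending in 28 mm wide crossbars that cap the post tops, so nothing can be threaded; open they lean to +x, reaching x = +95 mm.
- sample: Sample board to file, loose, flat on the bench: pale wood, 50 mm (x) by 110 mm (y) by 16 mm thick, 49 to 98 g; origin at the centre of its underside, z up. Two round 9.5 mm holes right through at x = +13 mm, y = -40 and +40 mm. Filed, its +x points the way of the file's +x.
- offcut: Bystander: pale wood board 50 by 85 by 16 mm, loose, flat on the bench, with one hole of 19 mm in its middle; origin at the centre of its underside. It and the sample may stand in either of two places, one nearer the robot.
- wheel: Bystander: wooden spoked wheel lying flat, 124 mm diameter, 26 mm high, loose; origin at the centre of its underside.
- glue: Bystander: white glue bottle, 60 mm diameter, 160 mm high, loose, standing; origin at the centre of its underside.
- screwdriver: Bystander: screwdriver lying on the bench, about 200 mm long, loose.
Things that resemble listed ones, but are neither listed nor needed, are in the scene too. Leave any pink, turquoise or yellow look-alike of the sample alone.

How it is judged:
By the outcome, as a careful person would: the job done as asked, in the order asked, and still so for the second after the job is handed in, with the robot touching nothing.
It also fails if it takes over 72 s, if anything falls off the work surface, if the arm or the gripper's body presses on something with over 40 N, if the wrist force passes 120 N, or if a joint passes its speed limit or range.

## Working session

There is one attempt and no reset: what is moved stays moved. The work goes in short steps, Python scripts to look and compute and a tool call to move; the robot and the scene stay as the last step left them, time stands still between calls to the robot, and variables do not carry over. Pictures are saved under pics/ and viewed, at most 10 in all, crops included, and the job is handed in when it is done.

Besides the shell and the picture viewer there is one more tool, called after "Emit:" as name([rows], argument=value, ...), one row to a line, values as JSON. apply_moves: Moves the arm, as the interface text tells. Its arguments: {"type":"object","properties":{"increments":{"type":"array","items":{"type":"array","items":{"type":"number"}}},"newtons":{"type":"number"}},"required":["increments"]}

```bash
ls; mkdir -p pics
cat > h.py <<'E'
import numpy as np, cv2
from workcell import status, cams, env, finder
def grab(n):
    f=cams.grab_frame(n); return f
def save(f,name,crop=None,s=1):
    im=f["color"][:,:,::-1]
    if crop: x,y,w,h=crop; im=im[y:y+h,x:x+w]
    im=cv2.resize(im,None,fx=s,fy=s,interpolation=cv2.INTER_CUBIC); cv2.imwrite("pics/"+name,im)
def D(f): return np.array([f["k1"],0,0,0,0.])
def proj(f,P):
    P=np.atleast_2d(np.array(P,float)); K=np.array(f["intrinsics"],float)
    c=P@np.array(f["R"]).T+np.array(f["t"]); s=c[:,:2]/c[:,2:]
    s=s*(1+f["k1"]*(s**2).sum(1,keepdims=True)); return s@K[:2,:2].T+K[:2,2]
def unproj(f,uv,z):
    K=np.array(f["intrinsics"],float); uv=np.array(uv,float).reshape(-1,1,2)
    s=cv2.undistortPoints(uv,K,D(f)).reshape(-1,2)
    R=np.array(f["R"]);t=np.array(f["t"]); C=-R.T@t
    d=np.c_[s,np.ones(len(s))]@R; z=np.broadcast_to(z,len(s))
    return C+d*((z-C[2])/d[:,2])[:,None]
E
python3 - <<'E'
from h import *
for n in("top","side"):
    f=grab(n); save(f,n+"0.png",s=1.42)
    print(n,np.round(-np.array(f["R"]).T@f["t"]),f["k1"],np.array(f["intrinsics"])[0,0])
    for q in("file","sample","offcut","lever_tab","lever","rings"):
        print(q,[(np.round(d["rect"]).tolist(),round(d["score"],2)) for d in finder.boxes_of(q,n)][:5])
E
```

```text
pics
top [ 411.  -49. 1027.] -0.024299688978318967 438.9799602891111
file [([253.0, 166.0, 107.0, 96.0], 0.58)]
sample [([134.0, 124.0, 46.0, 41.0], 0.97), ([144.0, 191.0, 50.0, 24.0], 0.79), ([209.0, 121.0, 49.0, 23.0], 0.62), ([77.0, 234.0, 51.0, 45.0], 0.6), ([78.0, 169.0, 50.0, 28.0], 0.56)]
offcut [([149.0, 272.0, 42.0, 20.0], 0.63)]
lever_tab [([352.0, 290.0, 81.0, 35.0], 0.72), ([273.0, 166.0, 12.0, 29.0], 0.57), ([432.0, 228.0, 56.0, 32.0], 0.43), ([362.0, 135.0, 51.0, 51.0], 0.19)]
lever [([275.0, 165.0, 9.0, 37.0], 0.63)]
rings [([298.0, 201.0, 48.0, 26.0], 0.54)]
side [451. 867. 771.] -0.1381750015550036 446.4262465481118
file [([239.0, 173.0, 89.0, 67.0], 0.84)]
sample [([236.0, 271.0, 29.0, 41.0], 0.92), ([187.0, 226.0, 23.0, 33.0], 0.77), ([167.0, 271.0, 44.0, 46.0], 0.65), ([269.0, 329.0, 54.0, 40.0], 0.63), ([188.0, 319.0, 45.0, 51.0], 0.61)]
offcut [([318.0, 282.0, 26.0, 34.0], 0.76), ([352.0, 160.0, 24.0, 35.0], 0.16)]
lever_tab []
lever [([242.0, 207.0, 24.0, 10.0], 0.57)]
rings [([283.0, 174.0, 18.0, 21.0], 0.62)]
```

View pics/top0.png

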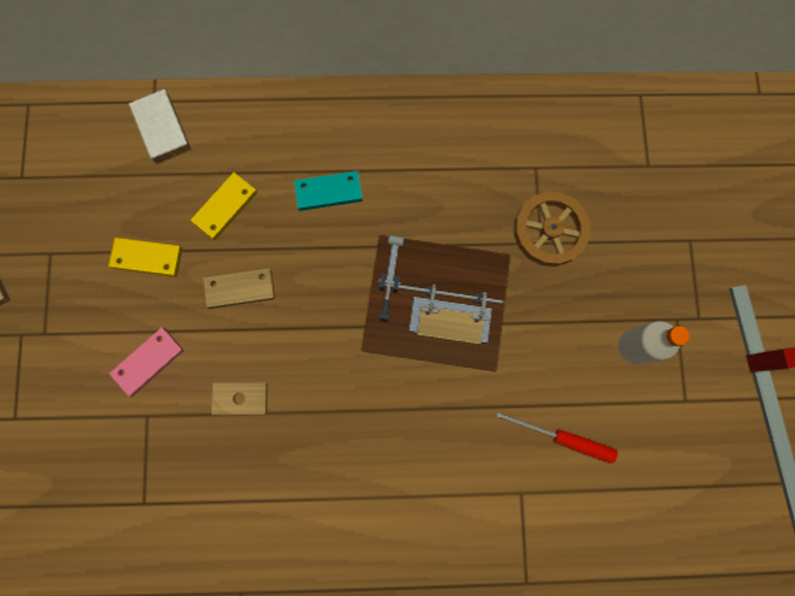

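View pics/side0.png

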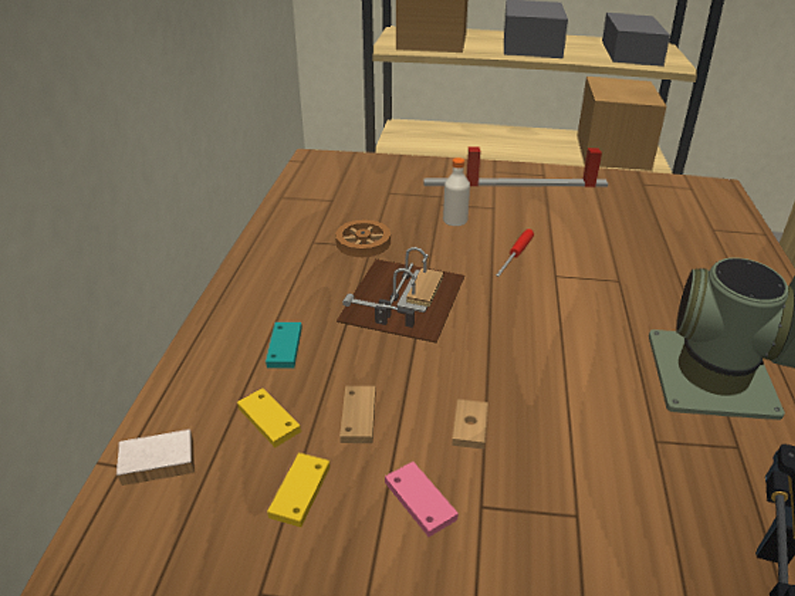

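The pictures show pale two-hole board, top (168,203) / side (252,291) native, pale one-hole board (the offcut) at top (168,280), pink/yellow/turquoise look-alikes elsewhere; the file is near top (306,213), with its lever pointing away from the robot. The sample is the pale board with two holes. I'll measure it and confirm in a crop.

```bash
cat >> h.py <<'E'
from scipy.optimize import minimize
def rz(a): a=np.radians(a); return np.array([[np.cos(a),-np.sin(a),0],[np.sin(a),np.cos(a),0],[0,0,1]])
def box(x0,x1,y0,y1,z0,z1): return np.array([[x,y,z] for x in(x0,x1) for y in(y0,y1) for z in(z0,z1)],float)
def place(p,P): return np.array(P,float)@rz(p[2]).T+np.array([p[0],p[1],0])
S=8
def render(f,p,B):
    h=cv2.convexHull(proj(f,place(p,B)).astype(np.float32)).reshape(-1,2)
    m=np.zeros((420*S//2,560*S//2),np.uint8); cv2.fillConvexPoly(m,np.round((h+.5)*S/2*16-8).astype(int),255,shift=4)
    return cv2.resize(m,(560,420),interpolation=cv2.INTER_AREA)/255.
def fit(obs,B,p0):
    c=lambda p:sum(np.abs(render(f,p,B)-m).sum()/m.sum() for f,m in obs)
    p=np.array(p0,float)
    for st in(8,2):
        s=np.vstack([p]+[p+np.eye(3)[i]*st for i in range(3)])
        r=minimize(c,p,method="Nelder-Mead",options=dict(initial_simplex=s,xatol=.02,fatol=1e-5)); p=r.x
    return p,r.fun
E
cat > m.py <<'E'
from h import *
F={n:grab(n) for n in("top","side")}
loc={"top":{"sample":(168,203),"file":(306,213)},"side":{"sample":(252,291),"file":(283,211)}}
BX={"sample":box(-25,25,-55,55,0,16),"file":box(-75,125,-85,140,0,6)}
for q in("sample","file"):
    obs={}
    for n in F:
        for d in finder.trace(q,n):
            r=d["rect"]; u,v=loc[n][q]
            if r[0]<u<r[0]+r[2] and r[1]<v<r[1]+r[3]:
                m=d["pixels"].astype(np.uint8); 
                if n=="top" or q=="sample": m=cv2.morphologyEx(m,cv2.MORPH_OPEN,np.ones((5,5)))
                k,_=cv2.findContours(m,0,2); h=cv2.convexHull(np.vstack(k)); m=np.zeros_like(m); cv2.fillConvexPoly(m,h,1)
                obs[n]=m.astype(float); break
    f=F["top"]; g=unproj(f,[loc["top"][q]],8)[0]
    for k in(["top"],["side"],["top","side"]):
        if all(n in obs for n in k):
            p0=[g[0],g[1],-8 if q=="file" else 8]
            print(q,k,*[np.round(x,2) for x in fit([(F[n],obs[n]) for n in k],BX[q],p0)])
f=F["top"]; save(f,"crop.png",(130,150,240,125),3.3)
E
python3 m.py
```

```text
sample ['top'] [612.93 178.68   5.99] 0.06
file ['top'] [ 553.72 -172.8   -10.01] 0.02
file ['side'] [ 554.96 -171.85  -10.18] 0.13
file ['top', 'side'] [ 554.52 -172.99   -9.94] 0.16
```

View pics/crop.png

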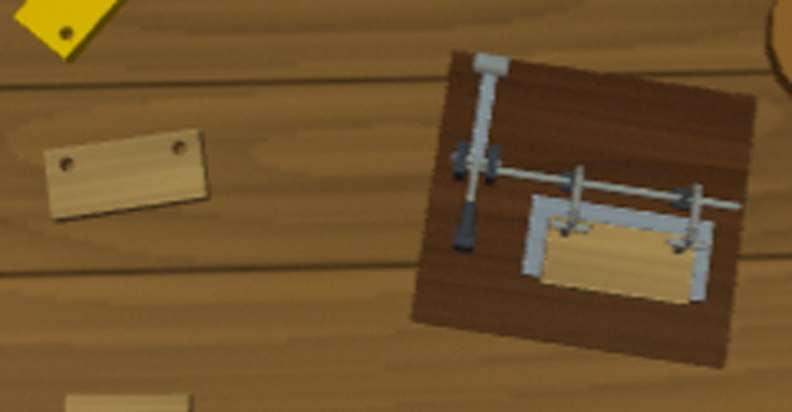

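The crop confirms it: pale board at crop (127,175), with two small holes at (67,163) and (180,147) on its far (+x) edge. The file's tab is at (490,65) and its filed boards' near corners at (541,283) and (690,302).

```bash
cat > g.py <<'E'
from h import *
f=grab("top"); c2n=lambda P:(np.array(P,float)+.5)/3.3-.5+[130,150]
h=unproj(f,c2n([(67,164),(180,147)]),16); print("holes",h.round(1), np.linalg.norm(h[0]-h[1]))
d=h[0]-h[1]; yaw=np.degrees(np.arctan2(-d[0],d[1])); c=h.mean(0)-rz(yaw)@[13,0,0]; print("yaw",yaw,"sample",c.round(1))
p=[554,-172.7,-10]; inv=lambda P,z:(unproj(f,c2n(P),z)[:,:3]-[p[0],p[1],0])@rz(p[2])
print("board corners",inv([(541,283),(690,302)],28).round(1))
print("plate",inv([(523,274),(703,300),(533,194)],7).round(1))
print("tab",inv([(490,66)],44).round(1), "backcorners",inv([(455,52),(755,98),(724,367),(412,320)],6).round(1))
print("world tab",place(p,[[110,110,36],[40,110,36],[77.8,110,94.9],[0,0,58],[-13,0,28]]).round(1))
s=status.state(); print(s["ee_pos"],s["ee_rot"],s["gripper_width"],s["time_s"],env.finger_overhang)
E
python3 g.py
```

```text
holes [[620.5 219.2  16. ]
 [631.  139.3  16. ]] 80.51650716661422
yaw 7.4746492574852805 sample [612.9 177.6  16. ]
board corners [[-37.7  53.6  28. ]
 [-35.4 -50.7  28. ]]
plate [[-30.6  66.2   7. ]
 [-29.9 -62.8   7. ]
 [ 27.5  67.3   7. ]]
tab [[106.4 111.   44. ]] backcorners [[123.3 138.3   6. ]
 [122.4 -82.9   6. ]
 [-74.6 -83.3   6. ]
 [-74.5 138.9   6. ]]
world tab [[ 681.4  -83.5   36. ]
 [ 612.5  -71.3   36. ]
 [ 649.7  -77.9   94.9]
 [ 554.  -172.7   58. ]
 [ 541.2 -170.4   28. ]]
[134.34433544 559.09723096 227.98592021] [1.79992995e+02 2.12596302e-03 1.66490031e+02] 91.1388945159282 1.05 14.0
```

Emit:
apply_moves([
  [0,0.0249,-0.0292,0,0,0,0.7],
  [0,0.0249,-0.0292,0,0,0,0.7],
  [0,0.0249,-0.0292,0,0,0,0.7],
  [0,0.0249,-0.0292,0,0,0,0.7],
  [0,0.0249,-0.0292,0,0,0,0.7],
], newtons=20)

```text
time_s: 1.47
ee_pos: [259.6, 411.7, 228.1]
ee_rot: [180.0, 0.0, 170.1]
force: [1.0, -0.6, 1.1]
gripper_width: 60.8
gripper_force: 0.0
```

Emit:
apply_moves([
  [0,0.0249,-0.0292,0,0,0,0],
  [0,0.0249,-0.0292,0,0,0,0],
  [0,0.0249,-0.0292,0,0,0,0],
  [0,0.0249,-0.0292,0,0,0,0],
  [0,0.0249,-0.0292,0,0,0,0],
])

```text
time_s: 1.88
ee_pos: [384.2, 265.5, 228.2]
ee_rot: [180.0, 0.0, 170.0]
force: [0.6, 0.2, 0.4]
gripper_width: 45.6
gripper_force: 0.0
```

Emit:
apply_moves([
  [0,0.0249,-0.0292,0,0,0,0],
  [0,0.0249,-0.0292,0,0,0,0],
  [0,0.0249,-0.0292,0,0,0,0],
  [0,0.0249,-0.0292,0,0,0,0],
  [0,0.0249,-0.0292,0,0,0,0],
])

```text
time_s: 2.3
ee_pos: [508.8, 119.4, 228.2]
ee_rot: [180.0, 0.0, 170.0]
force: [0.8, 0.2, -0.2]
gripper_width: 45.5
gripper_force: 0.0
```

Emit:
apply_moves([
  [0,0.0249,-0.0292,0,0,0,0],
  [0,0.0249,-0.0292,0,0,0,0],
  [0,0.0249,-0.0292,0,0,0,0],
  [0,0,0,0,0,0,0],
])

```text
time_s: 2.63
ee_pos: [586.6, 28.4, 227.4]
ee_rot: [-179.9, 0.2, 169.7]
force: [0.9, -0.0, -0.5]
gripper_width: 45.5
gripper_force: 0.0
```

Emit:
apply_moves([
  [0,0.0244,-0.0292,0,0,0,0],
  [0,0.0244,-0.0292,0,0,0,0],
  [0,0.0244,-0.0292,-0.01,0,0,0],
  [0,0.0244,-0.0292,-0.02,0,0,0],
  [0,0,0,-0.04,0,0,0],
])

```text
time_s: 3.05
ee_pos: [686.3, -88.0, 162.2]
ee_rot: [-179.9, 0.9, 169.8]
force: [0.7, -0.0, 0.1]
gripper_width: 45.2
gripper_force: 0.0
```

Emit:
apply_moves([
  [0,0,0,-0.04,0,0,0],
  [0,0,0,-0.02,0,0,0],
  [0,0,0,0,0,0,0],
  [0,0,0,0,0,0,0],
])

```text
time_s: 3.38
ee_pos: [678.9, -82.0, 97.8]
ee_rot: [180.0, -0.1, 170.0]
force: [0.3, 0.4, 1.0]
gripper_width: 45.8
gripper_force: 0.0
```

Run:
```python
from h import *
f=grab("top"); save(f,"t1.png",(220,130,180,150),2.2)
g=grab("side"); save(g,"s1.png",(200,120,180,150),2.2)
a=cv2.imread("pics/t1.png");b=cv2.imread("pics/s1.png");cv2.imwrite("pics/ts1.png",np.hstack([a,b]))
s=status.state(); print(s["ee_pos"],s["ee_rot"],s["force"],s["gripper_width"])
```

```text
[680.87591279 -82.26367182 101.00344769] [179.9850723    0.24137489 170.00986073] [-0.46714662  0.71153534  0.43086286] 45.651804960257216
```

View pics/ts1.png

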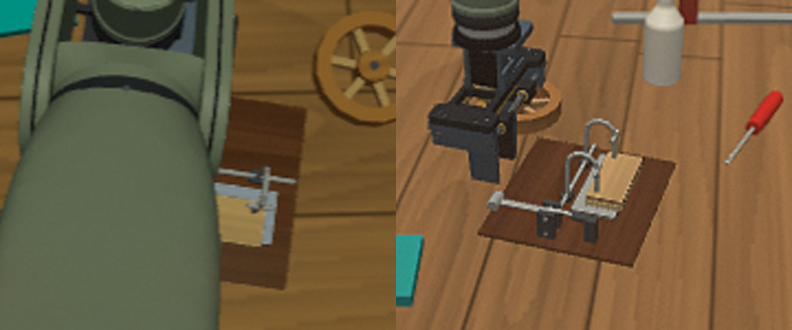

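Side view: the fingers straddle above the tab (tab at (495,202), fingers at (485,170)/(508,145)), as planned. Descend and pinch.

Emit:
apply_moves([
  [0,0,0,-0.03,0,0,0],
  [0,0,0,-0.025,0,0,0],
  [0,0,0,-0.011,0,0,0],
  [0,0,0,0,0,0,0],
  [0,0,0,0,0,0,0],
])

```text
time_s: 3.9
ee_pos: [680.3, -82.4, 34.1]
ee_rot: [180.0, 0.1, 170.0]
force: [0.1, 0.5, -0.3]
gripper_width: 45.7
gripper_force: 0.0
```

Emit:
apply_moves([
  [-0.7,0,0,0,0,0,0],
  [-0.7,0,0,0,0,0,0],
  [-0.7,0,0,0,0,0,0],
  [-0.7,0,0,0,0,0,0],
  [-0.7,0,0,0,0,0,0],
], newtons=15)

```text
time_s: 4.32
ee_pos: [680.3, -81.9, 33.9]
ee_rot: [179.9, 0.1, 170.0]
force: [0.4, 2.8, 5.0]
gripper_width: 23.6
gripper_force: 15.0
```

Run:
```python
from h import *
g=grab("side"); save(g,"s2.png",(200,140,150,110),4)
s=status.state(); print(s["ee_pos"],s["ee_rot"],s["force"],s["gripper_width"],s["gripper_force"])
```

```text
[680.2927396  -81.91999664  33.89936274] [1.79937397e+02 1.34382819e-01 1.69983360e+02] [1.26550571 3.03246416 5.22032465] 24.045263847988227 15.00048503279686
```

Emit:
apply_moves([
  [-0.7,-0.0003,0,0.007,0,0,0],
  [-0.7,-0.001,0.0002,0.0069,0,0,0],
  [-0.7,-0.0017,0.0003,0.0068,0,0,0],
  [-0.7,-0.0024,0.0004,0.0066,0,0,0],
  [-0.7,-0.003,0.0005,0.0063,0,0,0],
], newtons=22)

```text
time_s: 4.78
ee_pos: [671.4, -80.4, 66.9]
ee_rot: [179.9, 0.1, 170.0]
force: [2.0, 4.2, -0.9]
gripper_width: 23.9
gripper_force: 22.0
```

Emit:
apply_moves([
  [-0.7,-0.0036,0.0006,0.006,0,0,0],
  [-0.7,-0.0042,0.0007,0.0056,0,0,0],
  [-0.7,-0.0047,0.0008,0.0051,0,0,0],
  [-0.7,-0.0052,0.0009,0.0046,0,0,0],
  [-0.7,-0.0056,0.001,0.004,0,0,0],
])

```text
time_s: 5.2
ee_pos: [647.6, -76.2, 93.0]
ee_rot: [179.9, 0.1, 170.0]
force: [1.0, 4.8, 1.2]
gripper_width: 23.4
gripper_force: 22.0
```

Run:
```python
from h import *
g=grab("side"); save(g,"s3.png",(200,120,150,110),4)
s=status.state(); print(s["ee_pos"],s["ee_rot"],s["force"],s["gripper_width"],s["gripper_force"])
```

```text
[646.52225963 -76.00422985  93.74001946] [1.79921400e+02 4.24962330e-03 1.69982401e+02] [-0.54635605  4.56276841  2.60350035] 23.559922595212825 22.0002418756485
```

View pics/s3.png

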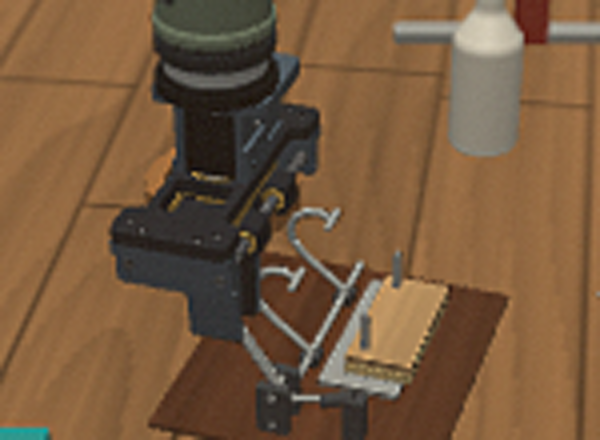

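The rings and lever are open: both posts stand clear at (398,268) and (365,330), with the ring crossbars leaning away. Release and go to the sample.

Emit:
apply_moves([
  [0,0,0,0,0,0,0],
  [0,0,0,0,0,0,0],
  [0.2,0,0,0.02,0,0,0],
  [0.3,0,0,0.035,0,0,0],
  [0.6,0,0,0.035,0,0,0],
])

```text
time_s: 5.67
ee_pos: [646.0, -77.8, 180.8]
ee_rot: [-179.9, -0.3, 170.0]
force: [0.8, -0.9, 1.1]
gripper_width: 54.0
gripper_force: 0.0
```

Emit:
apply_moves([
  [1,-0.003,0.0231,0,0,0,-6.65],
  [1,-0.003,0.0231,0,0,0,-6.65],
  [1,-0.003,0.0231,0,0,0,-6.65],
  [1,-0.003,0.0231,0,0,0,-6.65],
  [1,-0.003,0.0231,0,0,0,-6.65],
])

```text
time_s: 6.08
ee_pos: [631.9, 38.4, 181.2]
ee_rot: [-179.9, -0.0, 136.4]
force: [-0.4, -0.7, -0.1]
gripper_width: 87.7
gripper_force: 0.0
```

Emit:
apply_moves([
  [1,-0.003,0.0231,0,0,0,-6.65],
  [1,-0.003,0.0231,0,0,0,-6.65],
  [1,-0.003,0.0231,0,0,0,-6.65],
  [1,-0.003,0.0231,0,0,0,-6.65],
  [1,-0.003,0.0231,0,0,0,-6.65],
])

```text
time_s: 6.5
ee_pos: [617.1, 154.0, 181.1]
ee_rot: [-179.9, 0.1, 103.1]
force: [0.0, -0.1, -0.4]
gripper_width: 91.1
gripper_force: 0.0
```

Emit:
apply_moves([
  [1,-0.003,0.0231,-0.02,0,0,-6.65],
  [1,0,0,-0.03,0,0,0],
  [1,0,0,-0.02,0,0,0],
  [1,0,0,0,0,0,0],
  [1,0,0,0,0,0,0],
])

```text
time_s: 6.92
ee_pos: [614.0, 176.3, 110.5]
ee_rot: [-179.8, 0.1, 96.8]
force: [0.7, 0.6, 0.7]
gripper_width: 91.1
gripper_force: 0.0
```

Run:
```python
from h import *
g=grab("side"); f=grab("top")
g_=g["color"][:, :,::-1]; f_=f["color"][:,:,::-1]
s=status.state(); print(s["ee_pos"],s["ee_rot"],s["force"],s["gripper_width"],s["gripper_force"],s["qpos"])
print(finder.boxes_of("lever","side")[:1])
a=cv2.resize(g_[130:340,190:340],None,fx=2.6,fy=2.6); b=cv2.resize(f_[110:320,210:360],None,fx=2.6,fy=2.6)
cv2.imwrite("pics/c4.png",np.hstack([a,b]))
```

```text
[615.73057351 176.68631934 112.91601355] [1.79869628e+02 1.02353266e-02 9.68102525e+01] [-0.83508828  0.01645386 -0.18391945] 91.51335891302402 0.0 [ 1.49967955e+01  2.89830476e+01  8.98872734e+01 -3.28084466e-02
  6.10020970e+01  8.20240416e+00]
[{'rect': [271.7, 172.5, 12.8, 31.9], 'score': 0.29}]
```

View pics/c4.png

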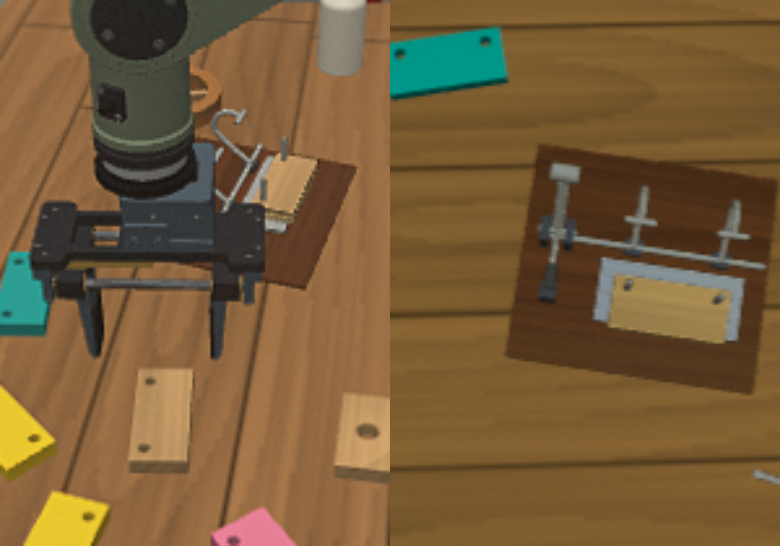

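Side view (left): gripper above the sample (160,420), aligned. Top view (right): the rings are open and the posts stand on the filed boards at (628,285) and (719,297). Descend and grip; measure posts in the same pictures.

Emit:
apply_moves([
  [1,-0.001,0.001,-0.035,0,0,0],
  [1,-0.001,0,-0.035,0,0,0],
  [1,0,0,-0.02,0,0,0],
  [1,0,0,-0.006,0,0,0],
  [1,0,0,0,0,0,0],
])

```text
time_s: 7.48
ee_pos: [612.7, 177.7, 16.2]
ee_rot: [-180.0, 0.0, 96.8]
force: [0.4, 0.0, 1.5]
gripper_width: 91.4
gripper_force: 0.0
```

Emit:
apply_moves([
  [-0.2,0,0,0,0,0,0],
  [-0.2,0,0,0,0,0,0],
  [-0.2,0,0,0,0,0,0],
  [-0.2,0,0,0,0,0,0],
  [-0.2,0,0,0,0,0,0],
], newtons=25)

```text
time_s: 7.9
ee_pos: [613.1, 178.2, 16.1]
ee_rot: [179.9, -0.0, 96.8]
force: [0.8, 0.1, 1.1]
gripper_width: 60.9
gripper_force: 0.0
```

```bash
cat > posts.py <<'E'
from h import *
t=np.linspace(0,2*np.pi,16,endpoint=False); ring=lambda r,z:np.c_[r*np.cos(t),r*np.sin(t),0*t+z]
POST=np.vstack([ring(3.5,28),ring(3.5,53),ring(1.5,58)])
def posts(p0,F):
    out={}
    for n,f in F.items():
        im=f["color"].astype(float); sat=(im.max(2)-im.min(2))/(im.max(2)+1)
        for sgn in(1,-1):
            g=place(p0,[[0,40*sgn+1.5,0]])[0]
            def model(q): return render(f,[q[0],q[1],0],POST)
            u,v=proj(f,g+[0,0,43])[0].astype(int); w=np.s_[v-9:v+10,u-9:u+10]
            best=None
            for dx in np.arange(-6,6.1,1):
                for dy in np.arange(-9,9.1,1):
                    m=model(g+[dx,dy,0])[w].ravel(); A=np.c_[m,np.ones(m.size)]
                    m0=m>.02; y=sat[w].ravel()
                    d=cv2.dilate(m.reshape(sat[w].shape),np.ones((3,3))).ravel()>.02
                    c=np.linalg.lstsq(A[d],y[d],rcond=None); s=-(c[0][0])*np.sqrt(m[d].var()*d.sum())
                    if best is None or s>best[0]: best=(s,g[0]+dx,g[1]+dy)
            out[n,sgn]=best
    return out
E
python3 - <<'E'
from posts import *
F={n:grab(n) for n in("top","side")}
np.save("F.npy",F,allow_pickle=True)
p=[554,-172.7,-10]
for k,b in posts(p,F).items(): print(k,np.round(b,2),"file:",((np.array([b[1],b[2],0])-[p[0],p[1],0])@rz(p[2])).round(1))
s=status.state(); print(s["ee_pos"],s["ee_rot"],s["force"],s["gripper_width"],s["gripper_force"])
a=cv2.resize(F["top"]["color"][205:245,280:350,::-1],None,fx=9,fy=9,interpolation=cv2.INTER_CUBIC)
cv2.imwrite("pics/p5.png",a)
E
```

```text
('top', 1) [   0.83  561.21 -130.83] file: [-0.2 42.5  0. ]
('top', -1) [   0.91  546.31 -209.62] file: [ -1.2 -37.7   0. ]
('side', 1) [   0.9   564.21 -137.83] file: [ 4.  36.1  0. ]
('side', -1) [   1.5   549.31 -210.62] file: [  2.  -38.2   0. ]
[612.81457709 178.12521124  15.74682556] [ 1.79971275e+02 -3.24826089e-03  9.68392560e+01] [ 0.37661704  0.74418352 -0.7414064 ] 52.691218857206785 0.0
```

View pics/p5.png

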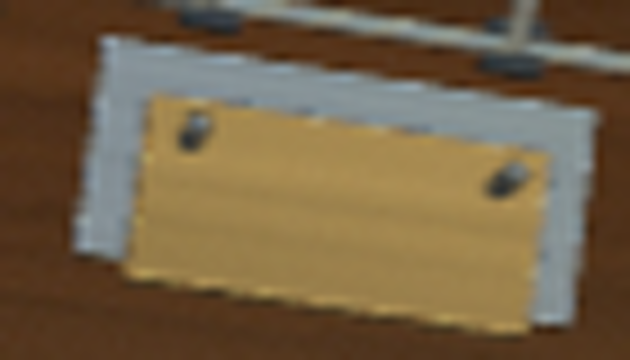

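The crop shows both posts on the filed boards at (193,132) and (507,178), about 80 mm apart by calibration. Finish the grip and lift.

Emit:
apply_moves([
  [-0.2,0,0,0,0,0,0],
  [-0.2,0,0,0,0,0,0],
  [-0.2,0,0,0,0,0,0],
  [-0.2,0,0,0.01,0,0,0],
  [-0.2,0,0,0.02,0,0,0],
], newtons=30)

```text
time_s: 8.42
ee_pos: [610.6, 177.5, 43.5]
ee_rot: [-179.7, 0.1, 96.8]
force: [0.3, 0.2, -0.5]
gripper_width: 49.3
gripper_force: 30.0
```

Emit:
apply_moves([
  [-0.2,0,0,0.035,0,0,-5.6],
  [-0.2,0,0,0.035,0,0,-5.6],
  [-0.2,0,0,0.035,0,0,-5.6],
  [-0.2,0,0,0,0,0,0],
  [-0.2,0,0,0,0,0,0],
])

```text
time_s: 8.83
ee_pos: [613.9, 178.4, 153.5]
ee_rot: [179.7, -0.1, 80.1]
force: [-0.3, 0.8, -1.7]
gripper_width: 49.9
gripper_force: 30.0
```

Run:
```python
from h import *
F={n:grab(n) for n in("top","side")}
s=status.state(); print(s["ee_pos"],s["ee_rot"],s["force"],s["gripper_width"],s["gripper_force"])
t=F["top"]; u=proj(t,[list(s["ee_pos"])])[0].astype(int); print(u)
a=cv2.resize(t["color"][u[1]-45:u[1]+45,u[0]-45:u[0]+45,::-1],(400,400),interpolation=cv2.INTER_CUBIC)
g=F["side"]; v=proj(g,[list(s["ee_pos"])])[0].astype(int); print(v)
b=cv2.resize(g["color"][v[1]-45:v[1]+45,v[0]-45:v[0]+45,::-1],(400,400),interpolation=cv2.INTER_CUBIC)
cv2.imwrite("pics/c6.png",np.hstack([a,b]))
```

```text
[611.76060341 177.83144557 149.71078915] [-1.79899786e+02  5.15686451e-02  8.00796707e+01] [-0.33328781 -0.1931252  -1.59055543] 49.81306015971665 29.985671639442444
[153 190]
[250 244]
```

View pics/c6.png

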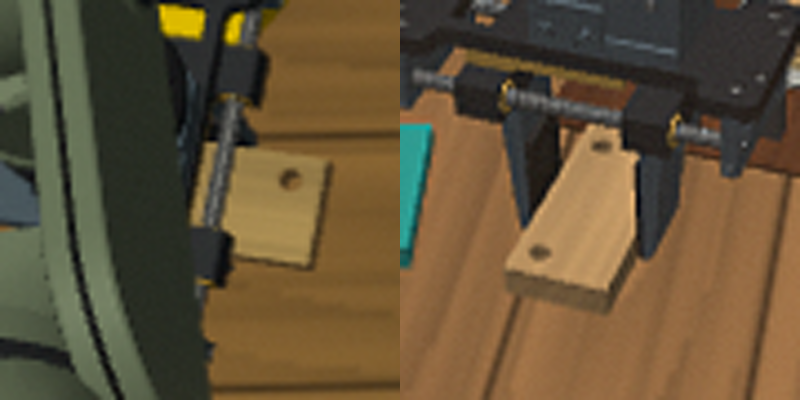

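The sample is held level: top panel shows its -y hole at (290,180), side panel both holes at (602,146) and (540,252). Compute hole positions relative to the TCP in each camera, then compare with the posts in that same camera.

Run:
```python
from h import *
F=np.load("F.npy",allow_pickle=True).item()
T=np.array([611.76,177.83,149.71]); m=lambda P,o:(np.array(P,float)+.5)*.225-.5+np.array(o)
for n,P,o in(("top",[(290,180)],(108,145)),("side",[(602,146),(540,252)],(205,199))):
    w=unproj(F[n],m(P,o),150.); print(n,((w-T)@rz(-10)).round(1))
# side: refine posts with finer approach: tips
a=F["side"]["color"]; u=proj(F["side"],place([554,-172.7,-10],[[0,42,58],[0,-38,58],[0,42,28],[0,-38,28]])); print(u.round(1))
c=a[165:225,265:325,::-1]; cv2.imwrite("pics/c7.png",cv2.resize(c,(600,600),interpolation=cv2.INTER_CUBIC))
```

```text
top [[ 16.5 -37.9   0.3]]
side [[-170.6 -100.     0.3]
 [-159.2  -16.3    0.3]]
[[291.3 197.8]
 [299.3 182.5]
 [291.1 206.5]
 [299.  191.1]]
```

View pics/c7.png

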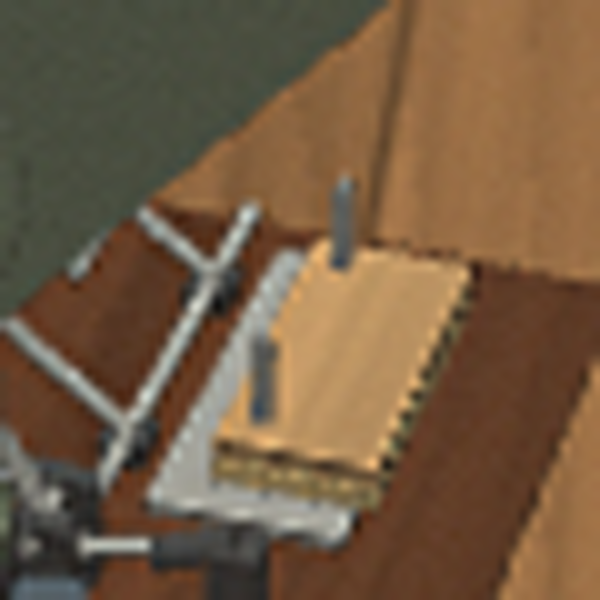

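The side crop shows the post tips at (347,180) and (263,335), matching my prediction for a rail shift of about +2 mm. Now redo the side hole computation with the right panel offset.

Run:
```python
from h import *
F=np.load("F.npy",allow_pickle=True).item()
T=np.array([611.76,177.83,149.71]); m=lambda P,o:(np.array(P,float)+.5)*.225-.5+np.array(o)
w=unproj(F["side"],m([(202,146),(140,252)],(205,199)),150.); print("holes",((w-T)@rz(-10)).round(1))
p=[554,-172.7,-10]; inv=lambda w:(w-[p[0],p[1],0])@rz(p[2])
c=lambda P:(np.array(P,float)+.5)/10-.5+[265,165]
print("side tips",inv(unproj(F["side"],c([(347,183),(263,338)]),57.)).round(1),"bases",inv(unproj(F["side"],c([(341,266),(262,420)]),28.)).round(1))
```

```text
holes [[ 16.2 -40.    0.3]
 [ 15.9  40.2   0.3]]
side tips [[  0.  -37.9  57. ]
 [  0.7  43.7  57. ]] bases [[  1.  -37.3  28. ]
 [  0.9  42.6  28. ]]
```

Emit:
apply_moves([
  [-0.2,-0.0072,-0.0346,0,0,0,0],
  [-0.2,-0.0072,-0.0346,0,0,0,0],
  [-0.2,-0.0072,-0.0346,0,0,0,0],
  [-0.2,-0.0072,-0.0346,0,0,0,0],
  [-0.2,-0.0072,-0.0346,0,0,0,0],
])

```text
time_s: 9.35
ee_pos: [574.7, 3.7, 148.3]
ee_rot: [-179.7, 0.0, 80.1]
force: [0.9, -0.4, -1.1]
gripper_width: 49.7
gripper_force: 30.0
```

Emit:
apply_moves([
  [-0.2,-0.0072,-0.0346,0,0,0,0],
  [-0.2,-0.0072,-0.0346,0,0,0,0],
  [-0.2,-0.0072,-0.0346,0,0,0,0],
  [-0.2,-0.0072,-0.0346,0,0,0,0],
  [-0.2,-0.0072,-0.0346,0,0,0,0],
])

```text
time_s: 9.77
ee_pos: [538.8, -169.1, 148.4]
ee_rot: [-179.8, -0.0, 80.1]
force: [0.5, -0.2, -0.2]
gripper_width: 50.0
gripper_force: 30.0
```

Emit:
apply_moves([
  [-0.2,0,0,-0.03,0,0,0],
  [-0.2,0,0,-0.03,0,0,0],
  [-0.2,0,0,0,0,0,0],
  [-0.2,0,0,0,0,0,0],
  [-0.2,0,0,0,0,0,0],
])

```text
time_s: 10.18
ee_pos: [541.0, -167.7, 90.7]
ee_rot: [-180.0, -0.0, 80.1]
force: [-0.1, -0.2, -0.4]
gripper_width: 49.8
gripper_force: 30.0
```

Emit:
apply_moves([
  [-0.2,0,0,0,0,0,0],
  [-0.2,0,0,0,0,0,0],
  [-0.2,0,0,0,0,0,0],
  [-0.2,0,0,0,0,0,0],
  [-0.2,0,0,0,0,0,0],
])

```text
time_s: 10.6
ee_pos: [540.9, -167.8, 91.1]
ee_rot: [179.9, 0.0, 80.1]
force: [-0.1, -0.8, -0.6]
gripper_width: 49.4
gripper_force: 30.0
```

Run:
```python
from h import *
g=grab("side"); s=status.state(); print(s["ee_pos"],s["ee_rot"],s["force"],s["torque"])
np.save("g.npy",g,allow_pickle=True)
cv2.imwrite("pics/c8.png",cv2.resize(g["color"][150:220,255:335,::-1],(800,600*7//6*800//800//1) if 0 else (680,595),interpolation=cv2.INTER_CUBIC))
```

```text
[ 540.84538103 -167.8319601    90.91731196] [1.79953588e+02 7.41224912e-03 8.00553018e+01] [-0.25080112 -0.12109304 -1.73955471] [-0.02184456  0.06494654  0.00475395]
```

View pics/c8.png

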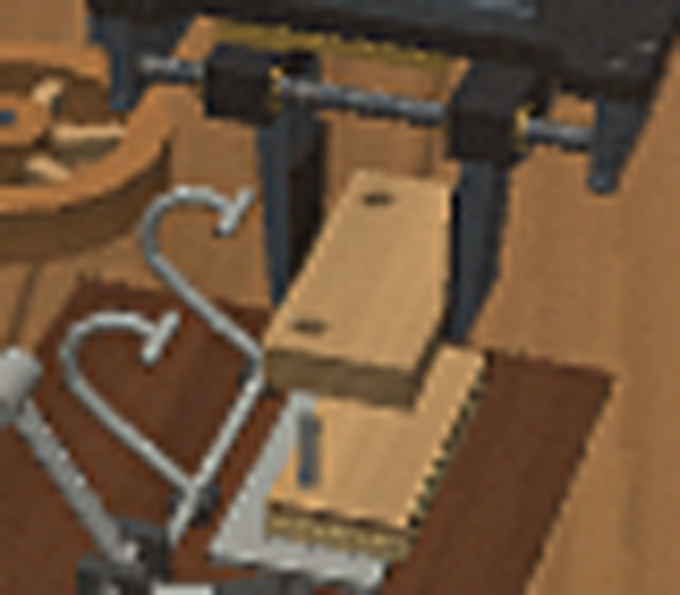

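The side crop shows the board hovering above the posts; top-face holes at (310,326) and (378,198), near post at (308,440). Compare holes with posts in this same camera.

Run:
```python
from h import *
g=np.load("g.npy",allow_pickle=True).item()
p=[554,-172.7,-10]; inv=lambda w:(w-[p[0],p[1],0])@rz(p[2])
m=lambda P:(np.array(P,float)+.5)/8.5-.5+[255,150]
h=inv(unproj(g,m([(310,326),(378,198)]),91.2)); print("holes",h.round(1),h.mean(0).round(1))
print("near post base/top",inv(unproj(g,m([(307,483)]),28.)).round(1))
T=inv(np.array([[540.85,-167.83,0]])); print("TCP+13",(T+[13,0,0]).round(1))
```

```text
holes [[  0.9  42.9  91.2]
 [  1.4 -37.4  91.2]] [ 1.1  2.8 91.2]
near post base/top [[ 1.4 41.9 28. ]]
TCP+13 [[-0.8  2.5  0. ]]
```

Holes and posts agree within 0.5 mm in the side camera. Feel downward gently.

Emit:
apply_moves([
  [-0.2,0,0,-0.008,0,0,0],
  [-0.2,0,0,-0.006,0,0,0],
  [-0.2,0,0,-0.002,0,0,0],
  [-0.2,0,0,-0.001,0,0,0],
  [-0.2,0,0,-0.001,0,0,0],
])

```text
time_s: 11.07
ee_pos: [540.5, -167.9, 72.0]
ee_rot: [-180.0, -0.0, 80.0]
force: [0.7, 0.5, -0.4]
gripper_width: 49.7
gripper_force: 30.0
```

Emit:
apply_moves([
  [-0.2,0,0,-0.001,0,0,0],
  [-0.2,0,0,-0.001,0,0,0],
  [-0.2,0,0,0,0,0,0],
])

```text
time_s: 11.32
ee_pos: [540.7, -167.9, 70.4]
ee_rot: [180.0, -0.0, 80.0]
force: [-0.4, 0.2, -1.7]
gripper_width: 50.0
gripper_force: 30.0
```

Emit:
apply_moves([
  [-0.2,0,0,-0.001,0,0,0],
  [-0.2,0,0,-0.001,0,0,0],
  [-0.2,0,0,-0.001,0,0,0],
  [-0.2,0,0,-0.001,0,0,0],
  [-0.2,0,0,0,0,0,0],
])

```text
time_s: 11.73
ee_pos: [540.5, -167.8, 66.2]
ee_rot: [-180.0, -0.0, 80.0]
force: [0.2, 0.0, -0.4]
gripper_width: 49.9
gripper_force: 30.0
```

Emit:
apply_moves([
  [-0.2,0,0,-0.001,0,0,0],
  [-0.2,0,0,-0.001,0,0,0],
  [-0.2,0,0,-0.001,0,0,0],
  [-0.2,0,0,0,0,0,0],
])

```text
time_s: 12.07
ee_pos: [540.5, -167.8, 63.2]
ee_rot: [-180.0, -0.0, 80.0]
force: [0.5, 0.0, -1.4]
gripper_width: 49.6
gripper_force: 30.0
```

Emit:
apply_moves([
  [-0.2,0,0,-0.002,0,0,0],
  [-0.2,0,0,-0.002,0,0,0],
  [-0.2,0,0,-0.002,0,0,0],
  [-0.2,0,0,-0.002,0,0,0],
  [-0.2,0,0,-0.002,0,0,0],
])

```text
time_s: 12.48
ee_pos: [540.6, -167.9, 53.2]
ee_rot: [-180.0, -0.0, 80.0]
force: [0.1, 0.4, -1.2]
gripper_width: 49.8
gripper_force: 30.0
```

Emit:
apply_moves([
  [-0.2,0,0,-0.002,0,0,0],
  [-0.2,0,0,-0.002,0,0,0],
  [-0.2,0,0,-0.002,0,0,0],
  [-0.2,0,0,-0.001,0,0,0],
  [-0.2,0,0,0,0,0,0],
])

```text
time_s: 12.9
ee_pos: [540.5, -167.8, 46.2]
ee_rot: [-180.0, -0.0, 80.0]
force: [-0.1, 0.3, -1.8]
gripper_width: 49.8
gripper_force: 30.0
```

Emit:
apply_moves([
  [-0.2,0,0,-0.001,0,0,0],
  [-0.2,0,0,-0.0005,0,0,0],
  [-0.2,0,0,0,0,0,0],
])

```text
time_s: 13.15
ee_pos: [540.7, -167.9, 45.0]
ee_rot: [180.0, 0.0, 80.0]
force: [-0.9, -0.9, -0.6]
gripper_width: 50.1
gripper_force: 30.0
```

Emit:
apply_moves([
  [-0.2,0,0,-0.001,0,0,0],
  [-0.2,0,0,0,0,0,0],
  [0.3,0,0,0,0,0,0],
  [0.3,0,0,0,0,0,0],
  [0.3,0,0,0,0,0,0],
])

```text
time_s: 13.57
ee_pos: [540.8, -168.0, 44.2]
ee_rot: [180.0, 0.0, 80.0]
force: [1.0, 0.1, -0.5]
gripper_width: 59.0
gripper_force: 0.0
```

Emit:
apply_moves([
  [0.3,0,0,0.005,0,0,0],
  [0.3,0,0,0.025,0,0,0],
  [0.3,0,0,0.035,0,0,0],
  [0.3,0,0,0.035,0,0,0],
  [0,0,0,0.035,0,0,0],
])

```text
time_s: 13.98
ee_pos: [540.4, -167.8, 180.8]
ee_rot: [-180.0, -0.0, 80.0]
force: [1.3, -0.2, -0.8]
gripper_width: 54.9
gripper_force: 0.0
```

Run:
```python
from h import *
g=grab("side"); s=status.state(); print(s["ee_pos"],s["ee_rot"],s["force"],s["gripper_width"])
cv2.imwrite("pics/c9.png",cv2.resize(g["color"][150:225,240:330,::-1],(720,600),interpolation=cv2.INTER_CUBIC))
```

```text
[ 544.38885289 -169.08155476  188.60636434] [1.79188067e+02 1.15002189e-01 8.00389284e+01] [ 1.52045396 -0.16085542  4.47202181] 51.22119978353979
```

View pics/c9.png

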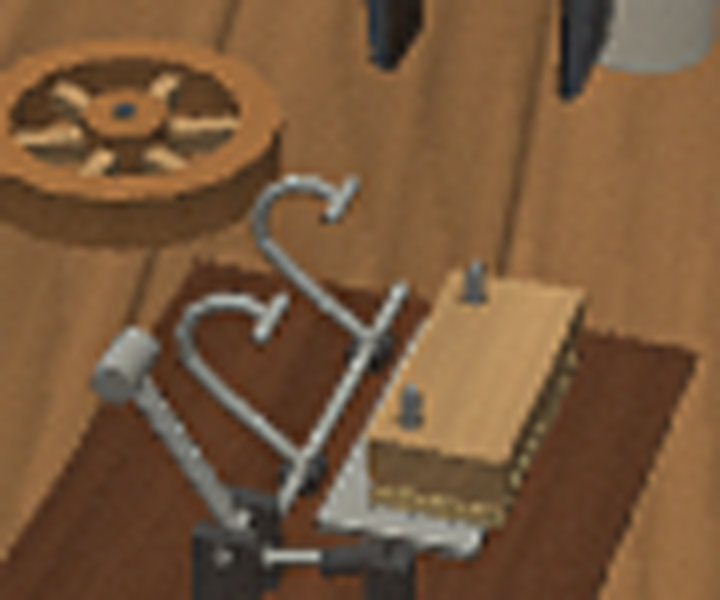

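The board lies flat on the filed boards with both posts through its holes at (475,285) and (410,408); the lever is still up, its tab at (125,362). Now pinch the tab and bring it down along the same arc.

Emit:
apply_moves([
  [0,0.0082,0.0071,0,0,0,6.92],
  [0,0.0082,0.0071,0,0,0,6.92],
  [0,0.0082,0.0071,0,0,0,6.92],
  [0,0.0082,0.0071,0,0,0,6.92],
  [0,0.0082,0.0071,0,0,0,6.92],
])

```text
time_s: 14.45
ee_pos: [582.0, -132.1, 179.3]
ee_rot: [180.0, 0.0, 115.0]
force: [0.6, -0.5, 0.4]
gripper_width: 45.6
gripper_force: 0.0
```

Emit:
apply_moves([
  [0,0.0082,0.0071,0,0,0,6.92],
  [0,0.0082,0.0071,0,0,0,6.92],
  [0,0.0082,0.0071,0,0,0,6.92],
  [0,0.0082,0.0071,0,0,0,6.92],
  [0,0.0082,0.0071,0,0,0,6.92],
])

```text
time_s: 14.87
ee_pos: [623.0, -96.5, 179.2]
ee_rot: [180.0, 0.0, 149.6]
force: [0.0, 0.7, 0.4]
gripper_width: 45.3
gripper_force: 0.0
```

Emit:
apply_moves([
  [0,0.0082,0.0071,0,0,0,6.92],
  [0,0.0082,0.0071,0,0,0,6.92],
  [0,0.0082,0.0071,0,0,0,6.92],
  [0,0,0,0,0,0,0],
  [0,0,0,0,0,0,0],
])

```text
time_s: 15.28
ee_pos: [647.2, -75.4, 178.9]
ee_rot: [-180.0, -0.0, 169.9]
force: [0.5, -0.2, -0.2]
gripper_width: 45.5
gripper_force: 0.0
```

Emit:
apply_moves([
  [0,0,0,0,0,0,0],
  [0,0,0,0,0,0,0],
])

```text
time_s: 15.45
ee_pos: [646.8, -76.0, 179.1]
ee_rot: [-180.0, -0.0, 169.9]
force: [-0.9, -0.2, -0.2]
gripper_width: 45.2
gripper_force: 0.0
```

Emit:
apply_moves([
  [0,0,0,-0.03,0,0,0],
  [0,0,0,-0.03,0,0,0],
  [0,0,0,-0.018,0,0,0],
  [0,0,0,-0.007,0,0,0],
  [0,0,0,0,0,0,0],
])

```text
time_s: 15.87
ee_pos: [645.8, -75.8, 92.2]
ee_rot: [-180.0, -0.2, 169.9]
force: [-0.2, 0.1, 0.4]
gripper_width: 45.6
gripper_force: 0.0
```

Emit:
apply_moves([
  [-0.7,0,0,0,0,0,0],
  [-0.7,0,0,0,0,0,0],
  [-0.7,0,0,0,0,0,0],
  [-0.7,0,0,0,0,0,0],
  [-0.7,0,0,0,0,0,0],
], newtons=25)

```text
time_s: 16.28
ee_pos: [648.1, -76.1, 95.6]
ee_rot: [-180.0, 0.2, 170.0]
force: [-0.5, -0.8, 4.0]
gripper_width: 23.6
gripper_force: 25.0
```

Emit:
apply_moves([
  [-0.7,0.0056,-0.001,-0.004,0,0,0],
  [-0.7,0.0052,-0.0009,-0.0046,0,0,0],
  [-0.7,0.0047,-0.0008,-0.0051,0,0,0],
  [-0.7,0.0042,-0.0007,-0.0056,0,0,0],
  [-0.7,0.0036,-0.0006,-0.006,0,0,0],
], newtons=35)

```text
time_s: 16.7
ee_pos: [671.7, -80.3, 70.9]
ee_rot: [-180.0, 0.2, 170.0]
force: [-0.8, -1.6, 8.1]
gripper_width: 23.6
gripper_force: 35.0
```

Emit:
apply_moves([
  [-0.7,0.003,-0.0005,-0.0063,0,0,0],
  [-0.7,0.0024,-0.0004,-0.0066,0,0,0],
  [-0.7,0.0017,-0.0003,-0.0068,0,0,0],
  [-0.7,0.001,-0.0002,-0.0069,0,0,0],
  [-0.7,0.0003,0,-0.007,0,0,0],
])

```text
time_s: 17.12
ee_pos: [681.8, -82.1, 36.7]
ee_rot: [-180.0, 0.4, 170.0]
force: [5.7, -3.3, 3.9]
gripper_width: 23.7
gripper_force: 35.0
```

Emit:
apply_moves([
  [-0.7,0,0,-0.0015,0,0,0],
  [-0.7,0,0,0,0,0,0],
  [-0.7,0,0,0,0,0,0],
])

```text
time_s: 17.37
ee_pos: [681.7, -82.0, 34.1]
ee_rot: [-180.0, 0.4, 170.0]
force: [5.6, -3.6, 0.5]
gripper_width: 23.3
gripper_force: 35.0
```

Emit:
apply_moves([
  [-0.7,0,0,-0.001,0,0,0],
  [-0.7,0,0,-0.001,0,0,0],
  [-0.7,0,0,0,0,0,0],
])

```text
time_s: 17.62
ee_pos: [681.7, -82.0, 33.3]
ee_rot: [-180.0, 0.4, 170.0]
force: [3.9, -2.4, 4.8]
gripper_width: 23.8
gripper_force: 35.0
```

Emit:
apply_moves([
  [0,0,0,0,0,0,0],
  [0,0,0,0,0,0,0],
  [0,0,0,0,0,0,0],
  [0,0,0,0.03,0,0,0],
  [0,0,0,0.04,0,0,0],
])

```text
time_s: 18.03
ee_pos: [675.3, -80.1, 97.2]
ee_rot: [180.0, -0.7, 170.0]
force: [1.4, 0.1, 0.3]
gripper_width: 45.8
gripper_force: 0.0
```

Emit:
apply_moves([
  [0,0,0,0.04,0,0,0],
  [0,-0.01,0.035,0.02,0,0,0],
  [0,-0.01,0.038,0,0,0,0],
  [0,-0.01,0.038,0,0,0,0],
  [0,-0.01,0.038,0,0,0,0],
])

```text
time_s: 18.45
ee_pos: [637.7, 69.5, 161.6]
ee_rot: [180.0, -0.1, 169.9]
force: [0.3, -0.1, -0.4]
gripper_width: 45.6
gripper_force: 0.0
```

Emit:
apply_moves([
  [0,-0.01,0.038,0,0,0,0],
  [0,-0.01,0.038,0,0,0,0],
  [0,-0.01,0.038,0,0,0,0],
  [0,0,0,0,0,0,0],
  [0,0,0,0,0,0,0],
])

```text
time_s: 18.87
ee_pos: [607.6, 184.1, 160.9]
ee_rot: [-180.0, -0.1, 170.2]
force: [-0.3, -0.1, -1.0]
gripper_width: 45.4
gripper_force: 0.0
```

Run:
```python
from h import *
p=[554,-172.7,-10]
F0=np.load("F.npy",allow_pickle=True).item()
for n in("side","top"):
    f=grab(n)
    for q in("lever","lever_tab","rings","sample"):
        print(n,q,[(np.round(d["rect"]).tolist(),round(d["score"],2)) for d in finder.boxes_of(q,n)][:3])
    print("tab expected down/up",proj(f,place(p,[[110,110,36],[77.8,110,94.9]])).round(0).tolist(),"post tops",proj(f,place(p,[[0,42,58],[0,-38,58]])).round(0).tolist())
    if n=="side":   # local brightness/greyness at the tab's home, and over the ring crest at rest
        im=f["color"].astype(float); sat=(im.max(2)-im.min(2))/(im.max(2)+1)
        for nm,P in(("home",[110,110,36]),("up",[77.8,110,94.9])):
            u,v=proj(f,place(p,[P]))[0].round().astype(int); print(nm,sat[v-1:v+2,u-1:u+2].mean().round(2))
```

```text
side lever []
side lever_tab []
side rings [([318.0, 280.0, 25.0, 36.0], 0.74), ([282.0, 178.0, 19.0, 18.0], 0.41)]
side sample [([165.0, 273.0, 47.0, 42.0], 0.78), ([190.0, 224.0, 24.0, 35.0], 0.61), ([188.0, 320.0, 44.0, 51.0], 0.6)]
tab expected down/up [[245.0, 211.0], [256.0, 195.0]] post tops [[291.0, 198.0], [299.0, 183.0]]
home 0.36
up 0.11
top lever [([277.0, 166.0, 7.0, 28.0], 0.61)]
top lever_tab [([271.0, 166.0, 11.0, 37.0], 0.48)]
top rings [([301.0, 202.0, 43.0, 23.0], 0.48)]
top sample [([140.0, 122.0, 42.0, 37.0], 0.95), ([294.0, 219.0, 50.0, 22.0], 0.61), ([211.0, 120.0, 45.0, 26.0], 0.56)]
tab expected down/up [[279.0, 169.0], [277.0, 176.0]] post tops [[302.0, 218.0], [337.0, 223.0]]
```

Run:
```python
from h import *
f=grab("top")["color"].astype(float)
a=cv2.resize(cv2.imread("pics/top0.png"),(560,420),interpolation=cv2.INTER_AREA)[:,:,::-1].astype(float)
o=np.load("F.npy",allow_pickle=True).item()["top"]["color"].astype(float)
for nm,w in(("lever",np.s_[160:210,268:290]),("rings",np.s_[176:206,295:350]),("rods over posts",np.s_[200:226,295:350])):
    print(nm,"vs shut",np.abs(f[w]-a[w]).mean().round(1),"vs open",np.abs(f[w]-o[w]).mean().round(1))
s=np.abs(f-a).mean(2)
for nm,w in(("wheel",np.s_[130:190,360:420]),("glue",np.s_[220:260,430:490]),("screwdr",np.s_[285:330,345:440]),("offcut",np.s_[265:295,145:192])): print(nm,s[w].mean().round(1))
```

```text
lever vs shut 5.4 vs open 13.0
rings vs shut 3.7 vs open 9.1
rods over posts vs shut 7.8 vs open 11.2
wheel 5.5
glue 6.1
screwdr 5.8
offcut 8.0
```

The lever and rings match the shut picture, and the bystanders look unchanged. Hand in.

```bash
python3 -c "
from workcell import env
print(env.job_done())"
```

```text
the job is handed in; nothing more can be done
None
```

The sample board is on both posts, lying flat on the filed boards, with the lever pressed home and the rings matching the shut picture; the job was handed in at about 19 s, though I viewed 11 pictures, one over the limit of 10.

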